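# Touch-dry test on painted ware

### The job

The hearts painted on three pieces of clay ware have been drying: test by touch whether they are dry, in the order in which they were painted, first the heart in the open dish, then the one on the big jug lying in its wooden cradle, and last the one on the lid of the round pot. Bring a fingertip down slowly and let it rest lightly on each heart for about half a second, as one tries fresh paint, without knocking, shoving, rolling, tipping or picking up any of the ware. Leave the small jug, cup, paint jar and brush around it where they are, and finish with the hand clear of everything.

Things in the scene. Friction and masses are not known exactly. Their poses are not given: they have to be found in the camera images.
- dish_heart: Red heart with two dark leaves, 44 mm tall, 46 mm wide, 2.5 mm proud of the clay, hard and unyielding: land on it at 20 mm/s or less. Origin mid-way on its outer face, z straight out of it (up), x to its lobes; touch within 12 mm of the origin. Flat, in the middle of the dish's floor, its face 10.5 mm above the table; the dish's rim stands 22 mm above the table.
- jug_heart: Red heart with two dark leaves, 44 mm tall, 46 mm wide, 2.5 mm proud of the clay, hard and unyielding: land on it at 20 mm/s or less. Origin mid-way on its outer face, z straight out of it (up), x to its lobes; touch within 12 mm of the origin. Bent around the top side of the lying jug's belly (radius 71 mm), its face about 159 mm above the table.
- lid_heart: Red heart with two dark leaves, 44 mm tall, 46 mm wide, 2.5 mm proud of the clay, hard and unyielding: land on it at 20 mm/s or less. Origin mid-way on its outer face, z straight out of it (up), x to its lobes; touch within 12 mm of the origin. Flat, in the middle of the pot's lid, its face 72.5 mm above the table.
- dish: Loose shallow round dish of plain terracotta, 176 mm across, 22 mm high, floor 8 mm thick and about 100 mm across, about 0.4 kg, on the table. Origin at the centre of its underside, z up.
- jug: Loose big narrow-necked water jug of plain terracotta, 215 mm long, belly 141 mm and neck 44 mm across, about 0.65 kg, lying level in the cradle, held by nothing but its weight. Origin on its axis under the heart; x runs along its axis towards the neck, z points up through the heart. The neck's mouth is at x = +127 mm, the foot at x = -88 mm.
- cradle: Fixed wooden cradle, 175 mm long, with two notched boards (58 and 82 mm high, the lower one 152 mm wide, at the belly) that carry the lying jug 86 mm (its axis) above the table. Origin on the table under the jug's heart, x towards the jug's neck.
- pot: Loose round pot of plain terracotta, 104 mm across and 60 mm high, about 0.3 kg, on the table under its lid. Origin at the centre of its underside, z up.
- lid: Loose round lid of plain terracotta, 108 mm across, 10 mm thick, about 0.14 kg, resting on the pot's rim with an 8 mm spigot hanging inside the mouth. Origin at the centre of the underside of its rim (60 mm above the table), z up.
- small_jug: Bystander: small unpainted terracotta jug standing upright beyond the ware, 155 mm high, 102 mm across. Origin at the centre of its underside.
- water_cup: Bystander: white plastic cup standing beyond the ware, 85 mm high, 72 mm across the rim. Origin at the centre of its underside.
- paint_jar: Bystander: small closed paint jar standing by the near edge of the ware, 55 mm high, 42 mm across. Origin at the centre of its underside.
- brush: Bystander: slim paint brush, 185 mm long and 7 mm thick, lying on the table to the right (-y) of the ware. Origin under its middle, x along it.
Not all that is in view belongs to the job. What is shaped like the dish but green or pink is not meant.

How it is judged (in metres and radians):
On the way, in this order (a step that is already met when the one before it is completed fails the run):
1. a fingertip rests lightly on the heart in the dish (contact force between the fingers and dish_heart between 0.3 and 25 N), for 0.2 s.
2. a fingertip rests lightly on the heart on the jug (contact force between the fingers and jug_heart between 0.3 and 25 N), for 0.2 s.
3. a fingertip rests lightly on the heart on the lid (contact force between the fingers and lid_heart between 0.3 and 25 N), for 0.2 s.
At the end, for the whole second after the job is handed in: Dish, jug, pot and lid at rest within 12 mm of where they started and within 0.15 rad of upright (the jug: heart up); small jug, cup, jar and brush within 25 mm of where they started, the first three upright (distance of each of dish, jug, pot, lid from where it was at the start of the episode below 0.012 m and angle between each of dish, jug, pot, lid's own z axis and vertical below 0.15 rad and linear speed of each of dish, jug, pot, lid below 0.02 m/s and distance of each of small_jug, water_cup, paint_jar, brush from where it was at the start of the episode below 0.025 m and angle between each of small_jug, water_cup, paint_jar's own z axis and vertical below 0.2 rad); the robot touches nothing.
It fails at once if the fingers knock a piece of ware (peak over 100 N, as on landing faster than about 40 mm/s) (contact force between the fingers and dish above 100 N or contact force between the fingers and jug above 100 N or contact force between the fingers and pot above 100 N or contact force between the fingers and lid above 100 N).
It fails at once if a piece of ware is shifted, lifted or carried by more than 12 mm (distance of any of dish, jug, pot, lid from where it was at the start of the episode above 0.012 m).
It fails at once if a piece of ware is tipped or rolled by more than 0.15 rad (angle between any of dish, jug, pot, lid's own z axis and vertical above 0.15 rad).
It fails at once if a bystander is moved by more than 25 mm (distance of any of small_jug, water_cup, paint_jar, brush from where it was at the start of the episode above 0.025 m).
It also fails if it takes over 58 s, if anything falls off the work surface, if the arm or the gripper's body presses on something with over 40 N, if the wrist force passes 120 N, or if a joint passes its speed limit or range.

### The arm

A 7-joint arm with a two-finger parallel gripper is mounted at the origin on the work surface. World frame = base frame: x ahead of the robot, y to its left, z up, the work surface at z = 0. Lengths are in m, angles in degrees, forces in N, time in s.
With the tool pointing down it reaches from about 0.4 to 0.875 m from the base axis. Payload 19.3 kg.
Tool frame: the origin (TCP) lies midway between the tips of the shut fingers; the grasp point (between the pads) lies robot.tcp_to_grasp behind it (robot.tcp_to_grasp is the distance from the TCP to the grasp point, in m); z points along the fingers, y is the direction in which the jaws open and shut (so a half turn about z gives the same grasp; the last joint's range is limited). The gripper opens to 85 mm and grips with 20 to 120 N. Pads are 22 mm wide; open, the fingers measure 114 mm over their backs; the gripper's body (76 mm by 85 mm) begins 54 mm behind the grasp point. The pads swing forward as they close: fully open they stand 13 mm farther back than shut.
Start: joints at [-81.028, 29.874, -2.08, 91.645, 1.215, 58.505, -6.463], TCP at [0.141, 0.609, 0.231] pointing down, gripper open.
Joint ranges: [-166.77, 166.77], [-17.47, 122.26], [-85.68, 81.53], [9.62, 139.38], [-72.42, 252.41], [9.2, 110.78], [-144.41, 144.41]. Speed limits (degrees/s): [108.29, 108.29, 136.94, 136.94, 172.46, 172.46, 172.46].

### API

Orientations are given as a 3x3 rotation matrix whose columns are the frame's x, y, z axes.
In Python, from rig import readout, optics, workorder, finder, robot gives the robot as it stands.
- The arm moves only by the tool step_arm, never from a script. Its argument "targets" is a list of rows, each a list of 4 numbers: the shift along the tool's x, y, z in cm, then the turn about the tool's z in degrees. A call has 1 to 5 rows; each row is the pose to reach, as a shift and turn from the pose measured when the call began, along the tool's axes at that moment; what a row does not reach only later rows make up. A row lasts 1/12 s, in which the tool goes at most 41.7 mm and 7.16 degrees, less where a joint would pass 70% of its speed; a pose out of reach is approached as far as the arm can. A call with a gripper value outside its range is refused whole. "grip" is the opening in per cent of the stroke, from 0 (shut) to 100 (fully open), set as the call begins (left out, the last holds). The fingers move at their own pace and stop on an object; "squeeze" is the grip in N (left out, the last holds). Time passes only in rows, so rows that repeat a pose let the fingers close. It gives the time, the measured TCP pose, the force and the opening at its end, in the units of the state.
- readout.get_state(): the state, without advancing time (a new reading comes with each control period).
- optics.get_image(name): name is "side" or "top" or "wrist"; returns a dict with "pixels" (400x640x3 uint8, red, green, blue), "z_map" (400x640 float32, m along the optical axis (not along the pixel's ray), 0 where there is no reading), "K" (3x3 intrinsics, pixels), "R" (3x3) and "t" (3): a world point X has camera coordinates R X + t; the wrist camera has in their place "tool_from_camera" (4x4, takes a point from camera to tool coordinates, whose origin is the TCP and whose axes are the flange's). Camera axes: x right, y down, z forward; pixel columns grow to the right and rows downward; lengths in m; the calibration is good to about 2 mm. A picture is of the moment at which its call begins: read the wrist's pose just before it.
- workorder.close_job(): hands the job in, once; it reports no verdict.
Trained networks look in a picture, given as the dict that the camera call returned (one of the last four; its "shot" number tells which), for a name from the list of things; names that differ only in an ending like _2 or _b are one class to them, and where a whole thing is asked for, a point or a joint stands for the part that bears it (a point fixed in the world has none). Each returns a list of dicts, best first, with "p" (0 to 1); they miss things now and then, are a little off and sometimes report something else, mostly with a low value. They report only what shows in the picture. A call takes as long as a camera call. They do not tell look-alikes from the thing itself.
- finder.trace(picture, target): "mask" (400x640 bool, what is visible of it) and "extent" ([left, top, width, height] in pixels, round what is visible of it).
- finder.mark_of(picture, target): "position" ([row, column] in pixels: a listed point, or the origin of a listed thing).
The state is a dict: "clock": time; "joints": joint angles; "qvel": joint speeds; "tau": joint torques, N m; "tool_pos": TCP position; "tool_rot": TCP orientation; "wrist_force": force on the tool from outside, world axes, zero at the start; "wrist_torque": the same for the moment, N m; "width": finger opening in m.
Only numpy, scipy, OpenCV 4.12 (cv2) and the standard library are available. Lean on these libraries where they do the work, as an engineer would, in place of code of your own. Each camera call takes 0.05 s, during which the arm holds its last target.

## Working session

There is one attempt and no reset: what is moved stays moved. The work goes in short steps, Python scripts to look and compute and a tool call to move; the robot and the scene stay as the last step left them, time stands still between calls to the robot, and variables do not carry over. Pictures are saved under pics/ and viewed, and the job is handed in when it is done.

Besides the shell and the picture viewer there is one more tool, called after ">>>" by a JSON object that holds its "api" and its "payload". step_arm: Moves the arm, as the interface text tells. Its arguments: {"type":"object","properties":{"targets":{"type":"array"},"grip":{"type":"number"},"squeeze":{"type":"number"}},"required":["targets"]}

```bash
ls; mkdir -p pics
python3 - <<'E'
from rig import readout, optics, workorder, finder, robot
import cv2,pickle
s=readout.get_state()
for k in s: print(k,s[k])
print(robot.tcp_to_grasp)
for n in ["top","side"]:
    im=optics.get_image(n); cv2.imwrite(f"pics/{n}0.png",im["pixels"][:,:,::-1])
    pickle.dump(im,open(f"{n}0.pkl","wb"))
    print(n,im["K"],im["R"],im["t"])
    for t in ["dish_heart","jug_heart","lid_heart","dish","jug","pot"]:
        for r in finder.mark_of(im,t)[:4]:
            print(t,r)
E
```

```text
pics
clock 0.0
joints [-81.02756277  29.91043317  -2.08023196  91.67327176   1.21511685
  58.50502765  -6.46311683]
qvel [ 0.00686289 -0.01197498  0.07611382 -0.09321658  0.03941907  0.03798751
 -0.02968485]
tau [ 4.63320066e-04 -9.27092457e+01  1.98039897e+00 -3.69938099e+01
  1.80030585e-02  8.34069477e-03  1.98617549e-06]
tool_pos [0.14051082 0.60865203 0.23071527]
tool_rot [[-9.74385310e-01  2.24884949e-01 -1.63105765e-04]
 [ 2.24884985e-01  9.74384635e-01 -1.15204998e-03]
 [-1.00150950e-04 -1.15922062e-03 -9.99999323e-01]]
wrist_force [-0.52919063 -1.24695719 -0.39262   ]
wrist_torque [-0.00965155  0.03341494  0.00872018]
width 0.08542411359362043
0.0187
top [[404.92334004   0.         323.89755153]
 [  0.         404.92334004 209.43117523]
 [  0.           0.           1.        ]] [[-0.00809487 -0.99989023  0.01240937]
 [-0.99666947  0.00706054 -0.08124112]
 [ 0.08114458 -0.01302568 -0.99661722]] [-0.09498753  0.55328632  1.21340699]
dish_heart {'position': [286.0, 207.2], 'p': 0.65}
dish_heart {'position': [294.4, 348.1], 'p': 0.55}
dish_heart {'position': [234.7, 294.3], 'p'
[... 492 characters left out ...]
       1.        ]] [[ 0.73243162 -0.68062697 -0.01705437]
 [-0.38203157 -0.39011728 -0.83777108]
 [ 0.56355639  0.62012534 -0.54575522]] [-0.46901194  0.28720008  0.77081908]
dish_heart {'position': [235.5, 266.4], 'p': 0.58}
dish_heart {'position': [317.0, 253.9], 'p': 0.47}
dish_heart {'position': [220.0, 170.5], 'p': 0.42}
dish_heart {'position': [226.7, 348.0], 'p': 0.3}
jug_heart {'position': [223.7, 347.4], 'p': 0.43}
lid_heart {'position': [165.7, 241.4], 'p': 0.42}
dish {'position': [240.6, 267.5], 'p': 0.96}
dish {'position': [223.1, 171.9], 'p': 0.67}
dish {'position': [313.0, 255.3], 'p': 0.61}
jug {'position': [245.9, 346.0], 'p': 0.6}
pot {'position': [183.2, 241.5], 'p': 0.86}
```

View pics/top0.png

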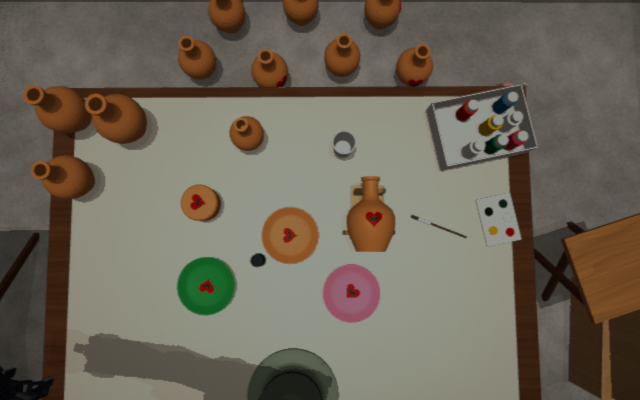

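View pics/side0.png

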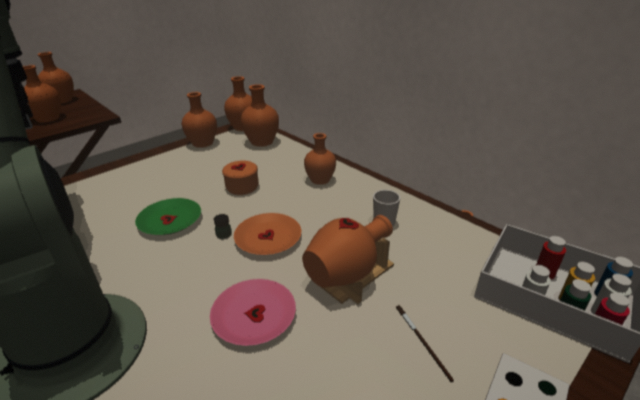

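The top view shows:
- **Dish:** the terracotta dish has its heart at (290,235). The look-alikes are the green dish (207,287) and the pink dish (352,293), so I choose terracotta.
- **Jug:** the jug in the cradle has its heart at (374,218).
- **Lid:** the lid's heart is at (197,202).
- **Obstacle:** the paint jar is at (258,260).

Next I measure these points and check a close crop.

```bash
cat > h.py <<'E'
import numpy as np
def world(im,r,c,z=None,zw=None):
    K,R,t=im["K"],np.array(im["R"]),np.array(im["t"])
    ray=np.array([(c-K[0,2])/K[0,0],(r-K[1,2])/K[1,1],1])
    d=R.T@ray; o=-R.T@t
    if zw is not None: return o+d*(zw-o[2])/d[2]
    return o+d*z
E
python3 - <<'E'
import pickle,cv2,numpy as np
from h import world
for n,seeds in [("top",dict(dish=(235,290),jug=(218,374),lid=(202,197))),("side",dict(dish=(236,267),jug=(223,347),lid=(166,240)))]:
    im=pickle.load(open(f"{n}0.pkl","rb")); p=im["pixels"].astype(int); zm=im["z_map"]
    red=((p[...,0]>100)&(p[...,1]<p[...,0]*0.3)).astype(np.uint8)
    for k,(r,c) in seeds.items():
        w=np.zeros_like(red); w[r-18:r+18,c-18:c+18]=1
        m=cv2.morphologyEx(red*w,cv2.MORPH_CLOSE,np.ones((3,3)))
        rr,cc=np.nonzero(m)
        if len(rr)==0: print(n,k,'none');continue
        P=np.array([world(im,a,b,zm[a,b]) for a,b in zip(rr,cc) if zm[a,b]>0])
        h=dict(dish=.0105,jug=.159,lid=.0725)[k]
        hull=cv2.convexHull(np.array([cc,rr]).T.astype(np.int32)); M=cv2.moments(hull)
        hc=(M['m01']/M['m00'],M['m10']/M['m00'])
        print(n,k,len(rr),"px",hc,"min",P.min(0).round(3),"max",P.max(0).round(3),"med",np.median(P,0).round(4),"plane",world(im,*hc,zw=h).round(4))
im=pickle.load(open("top0.pkl","rb"))
cv2.imwrite("pics/crop0.png",cv2.resize(im["pixels"][165:275,170:430,::-1],None,fx=3,fy=3,interpolation=cv2.INTER_CUBIC))
# other: height map, dish and bystanders
from scipy import ndimage
zm=im["z_map"];K=im["K"]
rr,cc=np.mgrid[0:400,0:640]
ray=np.stack([(cc-K[0,2])/K[0,0],(rr-K[1,2])/K[1,1],np.ones_like(cc)],-1)*zm[...,None]
W=(ray-im["t"])@im["R"]
for nm,(r0,r1,c0,c1) in dict(dish=(203,268,258,322),jug=(172,255,340,400),lid=(180,225,176,224),sj=(110,155,225,268),cup=(128,160,328,360),jar=(250,270,247,270)).items():
    s=W[r0:r1,c0:c1].reshape(-1,3); s=s[s[:,2]>0.012]
    print(nm,s.min(0).round(3),s.max(0).round(3),((s.min(0)+s.max(0))/2).round(3))
E
```

```text
top dish 99 px (234.77892918825557, 288.1796200345423) min [ 0.457 -0.01   0.005] max [0.497 0.024 0.017] med [0.4756 0.0116 0.0111] plane [0.4764 0.0108 0.0105]
top jug 119 px (217.14868105515586, 373.4760191846523) min [ 0.498 -0.254  0.15 ] max [ 0.534 -0.211  0.163] med [ 0.5227 -0.2312  0.1572] plane [ 0.5195 -0.2319  0.159 ]
top lid 96 px (201.5865522174535, 196.2288984263233) min [0.555 0.254 0.068] max [0.597 0.29  0.078] med [0.5729 0.2775 0.0728] plane [0.5742 0.2747 0.0725]
side dish 34 px (234.58823529411765, 266.375) min [ 0.457 -0.006  0.005] max [0.494 0.027 0.009] med [0.4785 0.0159 0.0075] plane [0.4725 0.0093 0.0105]
side jug 41 px (223.1046511627907, 347.30426356589146) min [ 0.498 -0.251  0.151] max [ 0.529 -0.214  0.156] med [ 0.5159 -0.2374  0.1541] plane [ 0.5106 -0.2369  0.159 ]
side lid 7 px (165.6231884057971, 237.65217391304347) min [0.556 0.273 0.067] max [0.593 0.291 0.07 ] med [0.5617 0.2838 0.0692] plane [0.5705 0.2762 0.0725]
dish [ 0.383 -0.083  0.012] [0.561 0.101 1.255] [0.472 0.009 0.634]
jug [ 0.427 -0.306  0.012] [ 0.641 -0.083  1.255] [ 0.534 -0.194  0.634]
lid [ 0.452 -0.083  0.013] [0.627 0.324 1.255] [0.54  0.12  0.634]
sj [ 0.452 -0.083  0.045] [0.829 0.181 1.255] [0.64  0.049 0.65 ]
cup [ 0.452 -0.192  0.012] [ 0.781 -0.083  1.255] [ 0.617 -0.137  0.634]
jar [ 0.383 -0.083  0.016] [0.452 0.12  1.255] [0.418 0.018 0.636]
```

View pics/crop0.png

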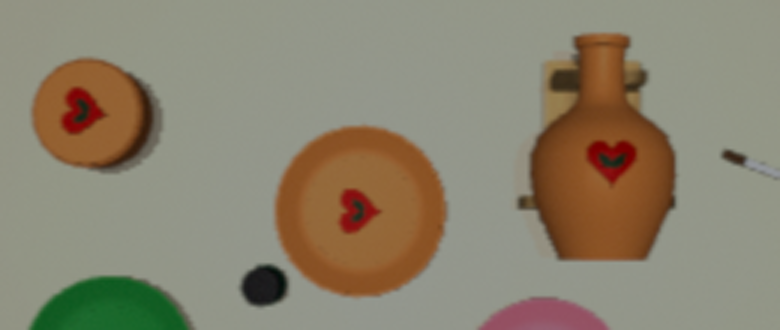

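The crop confirms the terracotta dish, with its heart at about (0.474, 0.010). The jug heart is at about (0.517, -0.232) and the lid heart at about (0.573, 0.276). The heights match the given ones to within 2 mm. I shut the gripper and start towards the dish.

>>> {"api": "step_arm", "payload": {"targets": [[-2.5,-1.5,0,0],[-5,-3,0,0],[-8,-5,0,0],[-11,-7,0,0],[-14,-9,0,0]], "grip": 0, "squeeze": 20}}

```text
clock: 1.12
tool_pos: [0.2576, 0.4885, 0.2314]
tool_rot: [[-0.974, 0.225, 0.0], [0.225, 0.974, 0.0], [-0.0, 0.0, -1.0]]
wrist_force: [0.6, 0.3, -0.5]
width: 0.0255
```

```bash
cat > go.py <<'E'
import sys,numpy as np
from rig import readout
s=readout.get_state(); R=np.array(s["tool_rot"]); p=np.array(s["tool_pos"])
t=np.array(list(map(float,sys.argv[1:4])))
print(s["clock"],p.round(4),"shift cm",(R.T@(t-p)*100).round(2),"F",np.round(s["wrist_force"],2),"w",s["width"], "ydir",R[:,1].round(3))
E
python3 go.py 0.474 0.010 0.15
python3 - <<'E'
import pickle
from h import world
im=pickle.load(open("top0.pkl","rb"))
# jug axis from silhouette: print small jug etc
for k,(r,c,z) in dict(sj=(133,246,.1),cup=(145,344,.08),jar=(260,258,.05)).items(): print(k,world(im,r,c,zw=z).round(3))
E
```

```text
1.1167 [0.2576 0.4885 0.2314] shift cm [-31.83 -41.76   8.13] F [ 0.6   0.34 -0.53] w 0.025527117717650816 ydir [0.225 0.974 0.   ]
sj [0.77  0.126 0.1  ]
cup [ 0.738 -0.159  0.08 ]
jar [0.402 0.097 0.05 ]
```

>>> {"api": "step_arm", "payload": {"targets": [[-2,-2.7,0,0],[-4,-5.4,0,0],[-6.3,-8.1,0,0],[-8.4,-10.8,0,0],[-10.6,-13.9,0,0]]}}

```text
clock: 1.53
tool_pos: [0.3301, 0.3282, 0.2315]
tool_rot: [[-0.975, 0.224, 0.0], [0.224, 0.975, 0.001], [-0.0, 0.001, -1.0]]
wrist_force: [1.5, 0.3, -0.9]
width: 0.0002
```

>>> {"api": "step_arm", "payload": {"targets": [[-2,-2.7,0,0],[-4,-5.4,0,0],[-6.3,-8.1,0,0],[-8.4,-10.8,0,0],[-10.6,-13.9,0,0]]}}

```text
clock: 1.95
tool_pos: [0.4028, 0.1679, 0.2317]
tool_rot: [[-0.975, 0.223, 0.001], [0.223, 0.975, 0.001], [-0.001, 0.002, -1.0]]
wrist_force: [0.4, 0.5, -0.1]
width: 0.0001
```

>>> {"api": "step_arm", "payload": {"targets": [[-2,-2.7,1,0],[-4,-5.4,3,0],[-6.3,-8.1,5,0],[-8.4,-10.8,7,0],[-10.6,-13.9,8,0]]}}

```text
clock: 2.37
tool_pos: [0.475, 0.0078, 0.1498]
tool_rot: [[-0.975, 0.222, -0.0], [0.222, 0.975, 0.001], [0.001, 0.001, -1.0]]
wrist_force: [0.6, 1.0, 0.2]
width: -0.0
```

```bash
python3 go.py 0.474 0.010 0.05;  python3 - <<'E'
from rig import readout, optics, finder
import cv2,numpy as np
s=readout.get_state(); im=optics.get_image("wrist"); cv2.imwrite("pics/w1.png",im["pixels"][:,:,::-1])
T=np.array(im["tool_from_camera"]);K=im["K"];R=np.array(s["tool_rot"]);p=np.array(s["tool_pos"])
for d in finder.mark_of(im,"dish_heart"):
    r,c=d["position"]; z=im["z_map"][int(r),int(c)]
    X=T@[ (c-K[0,2])/K[0,0]*z,(r-K[1,2])/K[1,1]*z,z,1]
    print(d,z,X.round(3),(R@X[:3]+p).round(4))
E
```

```text
2.3667 [0.475  0.0078 0.1498] shift cm [0.14 0.18 9.98] F [0.58 1.04 0.23] w -4.3103189839348984e-05 ydir [0.222 0.975 0.001]
{'position': [188.8, 319.4], 'p': 0.89} 0.29025647 [-0.001 -0.001  0.138  1.   ] [0.4754 0.0069 0.0121]
{'position': [228.2, 634.1], 'p': 0.73} 0.25467843 [-0.019  0.23   0.095  1.   ] [0.5446 0.2278 0.0552]
{'position': [15.8, 19.4], 'p': 0.72} 0.25279024 [ 0.129 -0.219  0.138  1.   ] [ 0.3004 -0.1769  0.0119]
```

View pics/w1.png

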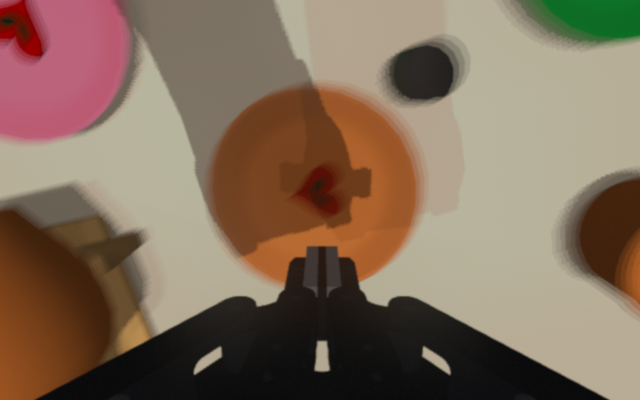

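The wrist view shows the terracotta dish's heart at (319,188), so the tool stands over it and the measurements agree within 3 mm. Descending now.

>>> {"api": "step_arm", "payload": {"targets": [[0,0,2.5,0],[0,0,5,0],[0,0,7.5,0],[0,0,10,0],[0,0,10.5,0]]}}

```text
clock: 2.88
tool_pos: [0.4743, 0.0032, 0.0424]
tool_rot: [[-0.973, 0.23, -0.004], [0.23, 0.973, -0.001], [0.004, -0.002, -1.0]]
wrist_force: [-1.1, 0.1, -0.6]
width: -0.0001
```

>>> {"api": "step_arm", "payload": {"targets": [[0,0,0.5,0],[0,0,1,0],[0,0,1.5,0],[0,0,2,0],[0,0,2.2,0]]}}

```text
clock: 3.3
tool_pos: [0.4744, 0.0033, 0.0204]
tool_rot: [[-0.973, 0.23, -0.003], [0.23, 0.973, -0.001], [0.003, -0.002, -1.0]]
wrist_force: [-0.7, -0.0, -0.2]
width: 0.0001
```

>>> {"api": "step_arm", "payload": {"targets": [[0,0.2,0.1,0],[0.1,0.5,0.2,0],[0.1,0.5,0.3,0],[0.1,0.5,0.4,0],[0.1,0.5,0.5,0]]}}

```text
clock: 3.72
tool_pos: [0.4747, 0.0085, 0.0155]
tool_rot: [[-0.973, 0.23, -0.003], [0.23, 0.973, -0.001], [0.003, -0.002, -1.0]]
wrist_force: [-0.2, 0.0, 0.1]
width: -0.0001
```

>>> {"api": "step_arm", "payload": {"targets": [[0,0,0.1,0],[0,0,0.2,0],[0,0,0.3,0]]}}

```text
clock: 3.97
tool_pos: [0.4747, 0.0084, 0.0124]
tool_rot: [[-0.973, 0.23, -0.003], [0.23, 0.973, -0.001], [0.003, -0.002, -1.0]]
wrist_force: [0.2, 1.1, 0.1]
width: 0.0002
```

>>> {"api": "step_arm", "payload": {"targets": [[0,0,0.1,0],[0,0,0.2,0],[0,0,0.25,0]]}}

```text
clock: 4.22
tool_pos: [0.4747, 0.0084, 0.0104]
tool_rot: [[-0.973, 0.23, -0.003], [0.23, 0.973, -0.001], [0.003, -0.001, -1.0]]
wrist_force: [-6.7, 0.9, 36.2]
width: -0.0001
```

>>> {"api": "step_arm", "payload": {"targets": [[0,0,-0.02,0],[0,0,-0.02,0]]}}

```text
clock: 4.38
tool_pos: [0.4748, 0.0083, 0.0108]
tool_rot: [[-0.973, 0.23, -0.003], [0.23, 0.973, -0.001], [0.002, -0.001, -1.0]]
wrist_force: [0.1, 0.2, -0.6]
width: 0.0002
```

>>> {"api": "step_arm", "payload": {"targets": [[0,0,0.02,0],[0,0,0.03,0],[0,0,0.03,0]]}}

```text
clock: 4.63
tool_pos: [0.4749, 0.0083, 0.0106]
tool_rot: [[-0.973, 0.23, -0.002], [0.23, 0.973, -0.001], [0.002, -0.001, -1.0]]
wrist_force: [-2.4, -0.1, 8.0]
width: -0.0003
```

>>> {"api": "step_arm", "payload": {"targets": [[0,0,0.01,0],[0,0,0.01,0]]}}

```text
clock: 4.8
tool_pos: [0.4749, 0.0083, 0.0106]
tool_rot: [[-0.973, 0.23, -0.002], [0.23, 0.973, -0.001], [0.002, -0.001, -1.0]]
wrist_force: [-2.1, 1.2, 8.6]
width: -0.0002
```

>>> {"api": "step_arm", "payload": {"targets": [[0,0,0.01,0],[0,0,0.01,0]]}}

```text
clock: 4.97
tool_pos: [0.4749, 0.0083, 0.0106]
tool_rot: [[-0.973, 0.23, -0.002], [0.23, 0.973, -0.001], [0.002, -0.001, -1.0]]
wrist_force: [-1.9, -0.6, 8.6]
width: -0.0
```

>>> {"api": "step_arm", "payload": {"targets": [[0,0,0.01,0],[0,0,0.01,0],[0,0,0.01,0]]}}

```text
clock: 5.22
tool_pos: [0.4749, 0.0084, 0.0106]
tool_rot: [[-0.973, 0.23, -0.002], [0.23, 0.973, -0.001], [0.002, -0.001, -1.0]]
wrist_force: [-0.3, -0.5, 8.5]
width: -0.0003
```

The finger rested on the dish heart at about 8.5 N for 0.6 s. I lift straight up and go to the jug.

>>> {"api": "step_arm", "payload": {"targets": [[0,0,-0.3,0],[0,0,-1.5,0],[0,0,-4,0],[0,0,-7.5,0],[0,0,-11,0]]}}

```text
clock: 5.63
tool_pos: [0.4744, 0.0082, 0.1215]
tool_rot: [[-0.973, 0.23, -0.004], [0.23, 0.973, -0.001], [0.004, -0.002, -1.0]]
wrist_force: [1.1, -0.6, 0.5]
width: -0.0003
```

>>> {"api": "step_arm", "payload": {"targets": [[0,0,-3,0],[0,0,-6,0],[0,0,-9,0],[0,0,-11,0],[0,0,-11,0]]}}

```text
clock: 6.05
tool_pos: [0.4764, 0.0084, 0.2352]
tool_rot: [[-0.973, 0.231, 0.001], [0.231, 0.973, 0.0], [-0.001, 0.001, -1.0]]
wrist_force: [1.3, -0.2, -0.1]
width: 0.0002
```

```bash
python3 go.py 0.518 -0.232 0.23
```

```text
6.05 [0.4764 0.0084 0.2352] shift cm [ -9.59 -22.43   0.52] F [ 1.3  -0.15 -0.11] w 0.00018091798452260879 ydir [0.231 0.973 0.001]
```

>>> {"api": "step_arm", "payload": {"targets": [[-1,-2.5,0,0],[-2.2,-5.5,0,0],[-3.5,-8.5,0,0],[-5,-11.5,0,0],[-6.2,-14.5,0,0]]}}

```text
clock: 6.47
tool_pos: [0.5034, -0.1485, 0.2348]
tool_rot: [[-0.973, 0.23, 0.001], [0.23, 0.973, 0.0], [-0.001, 0.0, -1.0]]
wrist_force: [0.4, 1.0, -0.8]
width: 0.0001
```

>>> {"api": "step_arm", "payload": {"targets": [[-1,-2.5,0,0],[-2,-5,0,0],[-3,-7,0,0],[-3.4,-8,0,0],[-3.4,-8,0,0]]}}

```text
clock: 6.88
tool_pos: [0.5175, -0.2364, 0.2341]
tool_rot: [[-0.972, 0.233, 0.0], [0.233, 0.972, -0.0], [-0.0, -0.0, -1.0]]
wrist_force: [-0.8, 0.2, 0.1]
width: -0.0
```

```bash
cat > w.py <<'E'
import sys
from rig import readout, optics, finder
import cv2,numpy as np
tgt,out=sys.argv[1:3]
s=readout.get_state(); im=optics.get_image("wrist"); cv2.imwrite(f"pics/{out}.png",im["pixels"][:,:,::-1])
T=np.array(im["tool_from_camera"]);K=im["K"];R=np.array(s["tool_rot"]);p=np.array(s["tool_pos"])
print(p)
def W(r,c):
    z=im["z_map"][int(r),int(c)]
    X=T@[ (c-K[0,2])/K[0,0]*z,(r-K[1,2])/K[1,1]*z,z,1]
    return R@X[:3]+p
for d in finder.mark_of(im,tgt):
    print(d,W(*d["position"]).round(4))
for d in finder.trace(im,tgt)[:1]:
    rr,cc=np.nonzero(d["mask"]); P=np.array([W(a,b) for a,b in zip(rr,cc)]); print(d["p"],d["extent"],np.percentile(P,[1,50,99],axis=0).round(4))
E
python3 w.py jug_heart w2;python3 go.py 0.518 -0.232 0.18
```

```text
[ 0.5174834  -0.23644833  0.23406985]
{'position': [205.2, 328.0], 'p': 0.89} [ 0.5141 -0.2305  0.1591]
7.0333 [ 0.5179 -0.233   0.2344] shift cm [0.01 0.09 5.44] F [0.46 0.26 0.64] w -7.596025038397814e-05 ydir [0.229 0.973 0.001]
```

View pics/w2.png

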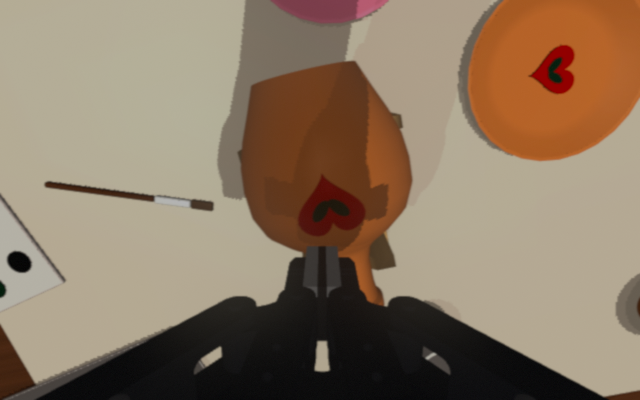

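The jug heart is at (331,207), or about (0.516, -0.231, 0.159), right under the tool.

>>> {"api": "step_arm", "payload": {"targets": [[0.1,0,1.5,0],[0.2,0.1,3,0],[0.2,0.1,4.3,0],[0.2,0.1,5,0],[0.2,0.1,5.5,0]]}}

```text
clock: 7.45
tool_pos: [0.5161, -0.2303, 0.1788]
tool_rot: [[-0.974, 0.228, -0.0], [0.228, 0.974, 0.002], [0.001, 0.002, -1.0]]
wrist_force: [0.2, -0.7, 0.2]
width: -0.0001
```

>>> {"api": "step_arm", "payload": {"targets": [[0,0,0.2,0],[0,0,0.4,0],[0,0,0.6,0],[0,0,0.8,0],[0,0,0.9,0]]}}

```text
clock: 7.87
tool_pos: [0.5162, -0.2303, 0.1699]
tool_rot: [[-0.974, 0.228, 0.0], [0.228, 0.974, 0.002], [0.0, 0.001, -1.0]]
wrist_force: [0.4, -0.6, 0.4]
width: -0.0004
```

```bash
python3 go.py 0.516 -0.2315 0.162
```

```text
7.8667 [ 0.5162 -0.2303  0.1699] shift cm [-0.01 -0.12  0.79] F [ 0.39 -0.57  0.42] w -0.0004174874700184983 ydir [0.228 0.974 0.001]
```

>>> {"api": "step_arm", "payload": {"targets": [[0,-0.1,0.1,0],[0,-0.1,0.25,0],[0,-0.1,0.4,0],[0,-0.1,0.5,0],[0,-0.1,0.6,0]]}}

```text
clock: 8.28
tool_pos: [0.516, -0.2312, 0.1637]
tool_rot: [[-0.974, 0.228, 0.0], [0.228, 0.974, 0.002], [0.0, 0.002, -1.0]]
wrist_force: [-0.3, 0.0, 0.1]
width: 0.0002
```

>>> {"api": "step_arm", "payload": {"targets": [[0,0,0.05,0],[0,0,0.1,0],[0,0,0.15,0],[0,0,0.2,0]]}}

```text
clock: 8.62
tool_pos: [0.516, -0.2312, 0.1617]
tool_rot: [[-0.974, 0.228, 0.0], [0.228, 0.974, 0.002], [0.0, 0.002, -1.0]]
wrist_force: [-0.7, 0.5, 0.2]
width: -0.0001
```

>>> {"api": "step_arm", "payload": {"targets": [[0,0,0.05,0],[0,0,0.1,0]]}}

```text
clock: 8.78
tool_pos: [0.516, -0.2312, 0.1607]
tool_rot: [[-0.974, 0.228, 0.0], [0.228, 0.974, 0.002], [0.0, 0.002, -1.0]]
wrist_force: [-0.8, -0.4, -0.9]
width: 0.0001
```

>>> {"api": "step_arm", "payload": {"targets": [[0,0,0.04,0],[0,0,0.08,0]]}}

```text
clock: 8.95
tool_pos: [0.516, -0.2312, 0.1599]
tool_rot: [[-0.974, 0.228, 0.0], [0.228, 0.974, 0.002], [0.0, 0.002, -1.0]]
wrist_force: [-0.7, -0.1, -0.1]
width: -0.0001
```

>>> {"api": "step_arm", "payload": {"targets": [[0,0,0.03,0],[0,0,0.05,0]]}}

```text
clock: 9.12
tool_pos: [0.516, -0.2312, 0.1593]
tool_rot: [[-0.974, 0.228, 0.0], [0.228, 0.974, 0.002], [0.0, 0.002, -1.0]]
wrist_force: [-0.6, 0.6, 0.4]
width: 0.0002
```

>>> {"api": "step_arm", "payload": {"targets": [[0,0,0.02,0],[0,0,0.04,0]]}}

```text
clock: 9.28
tool_pos: [0.516, -0.2313, 0.1589]
tool_rot: [[-0.974, 0.228, 0.0], [0.228, 0.974, 0.002], [0.0, 0.001, -1.0]]
wrist_force: [-0.2, 0.1, 0.4]
width: -0.0001
```

>>> {"api": "step_arm", "payload": {"targets": [[0,0,0.01,0],[0,0,0.02,0]]}}

```text
clock: 9.45
tool_pos: [0.516, -0.2312, 0.1587]
tool_rot: [[-0.974, 0.228, 0.0], [0.228, 0.974, 0.002], [0.0, 0.002, -1.0]]
wrist_force: [0.5, 0.9, -0.4]
width: 0.0002
```

>>> {"api": "step_arm", "payload": {"targets": [[0,0,0.02,0],[0,0,0.03,0]]}}

```text
clock: 9.62
tool_pos: [0.516, -0.2312, 0.1584]
tool_rot: [[-0.974, 0.228, 0.0], [0.228, 0.974, 0.001], [0.0, 0.002, -1.0]]
wrist_force: [-0.6, 0.6, 0.3]
width: 0.0003
```

>>> {"api": "step_arm", "payload": {"targets": [[0,0,0.01,0],[0,0,0.02,0]]}}

```text
clock: 9.78
tool_pos: [0.516, -0.2312, 0.1582]
tool_rot: [[-0.974, 0.228, 0.0], [0.228, 0.974, 0.002], [0.0, 0.002, -1.0]]
wrist_force: [-0.7, 0.6, 0.2]
width: 0.0002
```

>>> {"api": "step_arm", "payload": {"targets": [[0,0,0.02,0],[0,0,0.03,0]]}}

```text
clock: 9.95
tool_pos: [0.516, -0.2313, 0.1579]
tool_rot: [[-0.974, 0.228, 0.0], [0.228, 0.974, 0.001], [0.0, 0.001, -1.0]]
wrist_force: [-0.3, -0.2, 1.5]
width: -0.0003
```

>>> {"api": "step_arm", "payload": {"targets": [[0,0,0.02,0],[0,0,0.02,0]]}}

```text
clock: 10.12
tool_pos: [0.516, -0.2313, 0.1578]
tool_rot: [[-0.974, 0.228, 0.0], [0.228, 0.974, 0.001], [0.0, 0.001, -1.0]]
wrist_force: [-0.8, 0.7, 3.3]
width: -0.0
```

>>> {"api": "step_arm", "payload": {"targets": [[0,0,0.02,0],[0,0,0.02,0]]}}

```text
clock: 10.28
tool_pos: [0.516, -0.2313, 0.1578]
tool_rot: [[-0.974, 0.228, 0.0], [0.228, 0.974, 0.001], [-0.0, 0.002, -1.0]]
wrist_force: [-0.9, -0.3, 5.4]
width: -0.0002
```

>>> {"api": "step_arm", "payload": {"targets": [[0,0,0.02,0],[0,0,0.02,0]]}}

```text
clock: 10.45
tool_pos: [0.516, -0.2314, 0.1577]
tool_rot: [[-0.974, 0.228, 0.0], [0.228, 0.974, 0.001], [-0.0, 0.002, -1.0]]
wrist_force: [-1.8, -0.0, 6.2]
width: -0.0
```

>>> {"api": "step_arm", "payload": {"targets": [[0,0,0.01,0],[0,0,0.01,0]]}}

```text
clock: 10.62
tool_pos: [0.516, -0.2313, 0.1577]
tool_rot: [[-0.974, 0.228, 0.001], [0.228, 0.974, 0.002], [-0.0, 0.002, -1.0]]
wrist_force: [-1.6, 0.2, 4.6]
width: 0.0
```

Contact held for about 0.6 s at 1.5–6 N. I lift straight up and go to the lid, passing high and keeping clear of the small jug at (0.77, 0.13).

>>> {"api": "step_arm", "payload": {"targets": [[0,0,0.01,0],[0,0,-0.1,0],[0,0,-1,0],[0,0,-3,0],[0,0,-6,0]]}}

```text
clock: 11.03
tool_pos: [0.515, -0.231, 0.2172]
tool_rot: [[-0.974, 0.228, -0.003], [0.228, 0.974, 0.002], [0.003, 0.002, -1.0]]
wrist_force: [0.6, -0.4, 0.1]
width: -0.0
```

```bash
python3 go.py 0.573 0.276 0.22
```

```text
11.0333 [ 0.515  -0.231   0.2172] shift cm [ 5.92 50.69 -0.18] F [ 0.62 -0.36  0.07] w -4.1159585513689e-05 ydir [0.228 0.974 0.002]
```

>>> {"api": "step_arm", "payload": {"targets": [[0,0,-1,0],[0.4,3,-1,0],[0.8,6.5,-1,0],[1.2,10,-1,0],[1.6,13.5,-1,0]]}}

```text
clock: 11.45
tool_pos: [0.5302, -0.0946, 0.2281]
tool_rot: [[-0.973, 0.229, -0.002], [0.229, 0.973, 0.002], [0.003, 0.002, -1.0]]
wrist_force: [1.3, 0.1, 0.5]
width: -0.0003
```

>>> {"api": "step_arm", "payload": {"targets": [[0.4,3.5,0,0],[0.8,7,0,0],[1.2,10.5,0,0],[1.6,14,0,0],[2,17.5,0,0]]}}

```text
clock: 11.87
tool_pos: [0.5508, 0.0821, 0.2292]
tool_rot: [[-0.973, 0.229, -0.002], [0.229, 0.973, 0.003], [0.002, 0.002, -1.0]]
wrist_force: [0.6, 0.1, -0.7]
width: 0.0002
```

>>> {"api": "step_arm", "payload": {"targets": [[0.4,3.5,0,0],[0.9,7,0,0],[1.4,10.5,0,0],[1.8,14,0,0],[2,16.5,0,0]]}}

```text
clock: 12.28
tool_pos: [0.5687, 0.251, 0.23]
tool_rot: [[-0.974, 0.227, -0.001], [0.227, 0.974, 0.003], [0.002, 0.003, -1.0]]
wrist_force: [-0.5, -1.1, 0.2]
width: -0.0001
```

```bash
python3 go.py 0.573 0.276 0.14
```

```text
12.2833 [0.5687 0.251  0.23  ] shift cm [0.13 2.51 9.01] F [-0.49 -1.07  0.17] w -7.651104596238459e-05 ydir [0.227 0.974 0.003]
```

>>> {"api": "step_arm", "payload": {"targets": [[0.1,1.5,1.5,0],[0.1,2.5,4,0],[0.1,2.5,6.5,0],[0.1,2.5,8.5,0],[0.1,2.5,8.5,0]]}}

```text
clock: 12.7
tool_pos: [0.5715, 0.2753, 0.1417]
tool_rot: [[-0.974, 0.226, -0.006], [0.226, 0.974, 0.001], [0.006, -0.001, -1.0]]
wrist_force: [-0.4, -0.2, 0.1]
width: -0.0001
```

```bash
python3 w.py lid_heart w3; python3 go.py 0.573 0.276 0.08
```

```text
[0.57151197 0.27529309 0.14173731]
{'position': [221.3, 315.9], 'p': 0.94} [0.5748 0.2716 0.0727]
0.76 [280.7, 183.9, 69.5, 68.0] [[0.5537 0.2546 0.0713]
 [0.5722 0.2774 0.0732]
 [0.5952 0.2934 0.0749]]
12.85 [0.5739 0.2759 0.1465] shift cm [ 0.08 -0.04  6.65] F [-0.14  0.46  0.13] w 5.78939595321869e-05 ydir [0.227 0.974 0.004]
```

View pics/w3.png

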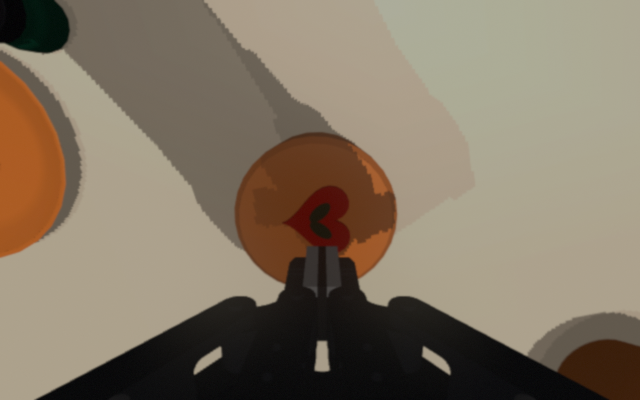

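The wrist picture shows the lid heart at (318,218), directly under the tool at about (0.574, 0.274, 0.073). I descend, going slowly at the end.

>>> {"api": "step_arm", "payload": {"targets": [[0,-0.1,1.5,0],[0,-0.1,3,0],[0,-0.1,4.5,0],[0,-0.1,5.3,0],[0,-0.1,5.6,0]]}}

```text
clock: 13.27
tool_pos: [0.5739, 0.2751, 0.0908]
tool_rot: [[-0.974, 0.227, 0.0], [0.227, 0.974, 0.004], [0.001, 0.004, -1.0]]
wrist_force: [-0.1, 0.4, 0.5]
width: -0.0003
```

>>> {"api": "step_arm", "payload": {"targets": [[0,0,0.15,0],[0,0,0.3,0],[0,0,0.4,0],[0,0,0.5,0],[0,0,0.6,0]]}}

```text
clock: 13.68
tool_pos: [0.5741, 0.2753, 0.0852]
tool_rot: [[-0.974, 0.227, 0.001], [0.227, 0.974, 0.005], [0.0, 0.005, -1.0]]
wrist_force: [0.7, -0.0, -0.7]
width: 0.0003
```

>>> {"api": "step_arm", "payload": {"targets": [[0,0,0.1,0],[0,0,0.25,0],[0,0,0.4,0],[0,0,0.55,0],[0,0,0.65,0]]}}

```text
clock: 14.1
tool_pos: [0.574, 0.2753, 0.0784]
tool_rot: [[-0.974, 0.227, 0.0], [0.227, 0.974, 0.004], [0.001, 0.004, -1.0]]
wrist_force: [-0.4, 0.6, 0.4]
width: -0.0004
```

>>> {"api": "step_arm", "payload": {"targets": [[0,0,0.05,0],[0,0,0.1,0],[0,0,0.15,0],[0,0,0.2,0]]}}

```text
clock: 14.43
tool_pos: [0.574, 0.2753, 0.0764]
tool_rot: [[-0.974, 0.227, 0.0], [0.227, 0.974, 0.004], [0.001, 0.004, -1.0]]
wrist_force: [-0.3, 0.7, -0.3]
width: 0.0001
```

>>> {"api": "step_arm", "payload": {"targets": [[0,0,0.05,0],[0,0,0.1,0]]}}

```text
clock: 14.6
tool_pos: [0.574, 0.2753, 0.0754]
tool_rot: [[-0.974, 0.227, 0.001], [0.227, 0.974, 0.004], [0.001, 0.004, -1.0]]
wrist_force: [0.1, -0.8, 0.3]
width: -0.0002
```

>>> {"api": "step_arm", "payload": {"targets": [[0,0,0.03,0],[0,0,0.05,0]]}}

```text
clock: 14.77
tool_pos: [0.574, 0.2753, 0.0748]
tool_rot: [[-0.974, 0.227, 0.0], [0.227, 0.974, 0.004], [0.001, 0.004, -1.0]]
wrist_force: [-0.5, -0.0, 0.4]
width: -0.0003
```

>>> {"api": "step_arm", "payload": {"targets": [[0,0,0.05,0],[0,0,0.1,0],[0,0,0.15,0]]}}

```text
clock: 15.02
tool_pos: [0.574, 0.2753, 0.0733]
tool_rot: [[-0.974, 0.227, 0.0], [0.227, 0.974, 0.004], [0.001, 0.004, -1.0]]
wrist_force: [-0.5, 0.7, -0.2]
width: -0.0002
```

>>> {"api": "step_arm", "payload": {"targets": [[0,0,0.02,0],[0,0,0.04,0]]}}

```text
clock: 15.18
tool_pos: [0.574, 0.2753, 0.0729]
tool_rot: [[-0.974, 0.227, 0.001], [0.227, 0.974, 0.004], [0.001, 0.004, -1.0]]
wrist_force: [0.5, -0.2, 1.3]
width: -0.0
```

>>> {"api": "step_arm", "payload": {"targets": [[0,0,0.02,0],[0,0,0.02,0]]}}

```text
clock: 15.35
tool_pos: [0.574, 0.2753, 0.0727]
tool_rot: [[-0.974, 0.227, 0.0], [0.227, 0.974, 0.004], [0.001, 0.004, -1.0]]
wrist_force: [0.1, 0.1, 0.2]
width: -0.0002
```

>>> {"api": "step_arm", "payload": {"targets": [[0,0,0.02,0],[0,0,0.02,0]]}}

```text
clock: 15.52
tool_pos: [0.574, 0.2753, 0.0726]
tool_rot: [[-0.974, 0.227, 0.001], [0.227, 0.974, 0.004], [0.0, 0.004, -1.0]]
wrist_force: [-1.5, -0.5, 4.3]
width: -0.0003
```

>>> {"api": "step_arm", "payload": {"targets": [[0,0,0.01,0],[0,0,0.01,0]]}}

```text
clock: 15.68
tool_pos: [0.574, 0.2754, 0.0726]
tool_rot: [[-0.974, 0.227, 0.001], [0.227, 0.974, 0.005], [0.001, 0.005, -1.0]]
wrist_force: [-1.8, -0.4, 4.6]
width: 0.0003
```

>>> {"api": "step_arm", "payload": {"targets": [[0,0,0.01,0],[0,0,0.01,0],[0,0,0.01,0]]}}

```text
clock: 15.93
tool_pos: [0.574, 0.2754, 0.0727]
tool_rot: [[-0.974, 0.227, 0.001], [0.227, 0.974, 0.005], [0.0, 0.005, -1.0]]
wrist_force: [-2.3, -0.1, 5.1]
width: 0.0002
```

>>> {"api": "step_arm", "payload": {"targets": [[0,0,0.01,0],[0,0,0.01,0]]}}

```text
clock: 16.1
tool_pos: [0.574, 0.2753, 0.0727]
tool_rot: [[-0.974, 0.227, 0.001], [0.227, 0.974, 0.005], [0.0, 0.005, -1.0]]
wrist_force: [-2.2, -0.9, 6.1]
width: -0.0002
```

>>> {"api": "step_arm", "payload": {"targets": [[0,0,-0.1,0],[0,0,-0.5,0],[0,0,-2,0],[0,0,-4.5,0],[0,0,-7.5,0]]}}

```text
clock: 16.52
tool_pos: [0.5732, 0.2746, 0.1474]
tool_rot: [[-0.974, 0.227, -0.002], [0.227, 0.974, 0.003], [0.002, 0.003, -1.0]]
wrist_force: [0.7, -0.3, 0.8]
width: -0.0003
```

>>> {"api": "step_arm", "payload": {"targets": [[0,0,-2.5,0],[0,0,-5,0],[0,0,-7,0],[0,0,-7,0],[0,0,-7,0]]}}

```text
clock: 16.93
tool_pos: [0.5738, 0.2746, 0.2186]
tool_rot: [[-0.974, 0.227, 0.0], [0.227, 0.974, 0.004], [0.001, 0.004, -1.0]]
wrist_force: [0.2, 0.0, -0.3]
width: 0.0001
```

```bash
python3 w.py lid_heart w4
python3 - <<'E'
from rig import optics
import cv2,numpy as np,pickle
o=[]
for n in ["top","side"]:
    im=optics.get_image(n); a=pickle.load(open(f"{n}0.pkl","rb"))["pixels"]
    o.append(im["pixels"]); cv2.imwrite(f"pics/{n}1.png",im["pixels"][:,:,::-1])
    cv2.imwrite(f"pics/{n}d.png",cv2.absdiff(im["pixels"],a)[:,:,::-1])
E
python3 go.py 0.573 0.276 0.2
```

```text
[0.57375365 0.27455922 0.21857785]
{'position': [187.3, 314.4], 'p': 0.65} [0.5738 0.2698 0.0737]
0.65 [293.6, 159.7, 48.7, 52.8] [[0.5533 0.2545 0.0703]
 [0.5734 0.2772 0.0732]
 [0.5971 0.2938 0.0751]]
17.1833 [0.573  0.2742 0.2165] shift cm [0.04 0.18 1.65] F [-0.35  0.51 -0.61] w 0.0003019454928940186 ydir [0.227 0.974 0.002]
```

View pics/side1.png

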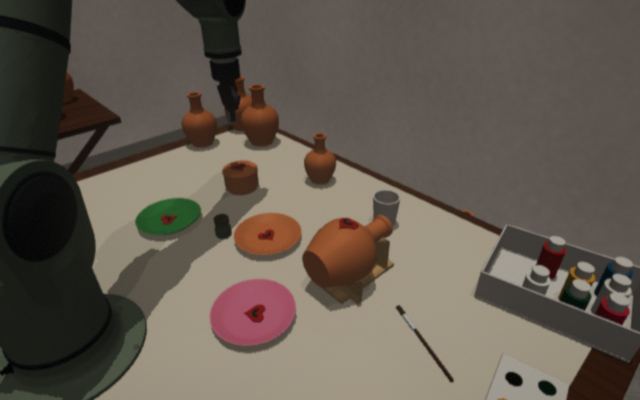

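View pics/sided.png

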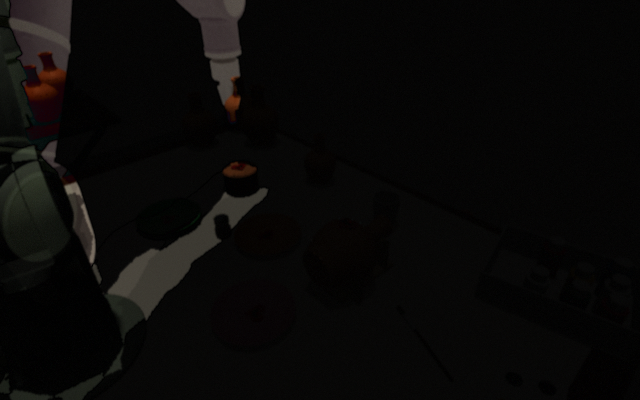

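View pics/topd.png

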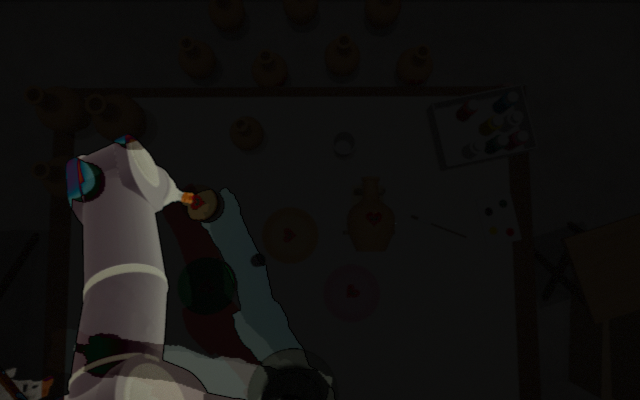

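The difference pictures show only the arm, its shadow and a brightness change. There are no displacement edges around the ware or bystanders, and the hand is 14 cm above the lid. I hand the job in.

```bash
python3 -c "
from rig import workorder,readout
print(workorder.close_job()); print(readout.get_state()['clock'])"
```

```text
the job is handed in; nothing more can be done
None
the job is handed in; nothing more can be done
```

I touched all three hearts in order with the shut fingertips and handed the job in at about 17 s. No verdict was reported.

| Heart | Rest force (wrist sensor) | Time held |
|---|---|---|
| Terracotta dish (not the green or pink one) | about 8.5 N | about 0.6 s |
| Lying jug | 1.5–6 N | about 0.6 s |
| Pot lid | 4–6 N | about 0.6 s |

- **Off-target reading:** my first landing on the dish heart briefly read 36 N at the wrist. That is above the 25 N limit for a light touch but well under the 100 N knock limit. I backed off and rested on it again at 8.5 N before going on.
- **Last checks:** the before-and-after pictures from the top and side cameras showed no shift of the ware or the bystanders. The lid heart measured within 2 mm of where it was. The hand finished about 14 cm above the lid, and the wrist force read close to zero.

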